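# Close and clamp the anaerobic jar

### The job

Close the culture jar: put the blue lid squarely on the steel jar, then swing the clamp arm back over it as far as its stop and screw the red knob down clockwise until it stops tight. If the arm is in the way of the lid, swing it aside first. Leave the bottles, the dish stack and the beaker standing where they are, and let go of everything at the end.

Things in the scene. Friction and masses are not known exactly. Their poses are not given: they have to be found in the camera images.
- jar_mouth (a point): Centre of the open mouth of the upright round steel jar, at the height of its rim (92 mm above the table). Jar 104 mm outside and 96 mm inside diameter, wall 4 mm, fixed on a base plate 270 x 140 x 12 mm. The point's x axis points from the clamp post to the jar, z up. The plate is fixed to the table.
- clamp_pivot (a point): On the vertical pivot axis of the clamp arm, at the arm's mid-height (177 mm above the table), 130 mm from the jar's axis. Below it the post, 32 mm diameter; the hub around the pivot is 40 mm diameter, 26 mm tall. Axes as jar_mouth.
- clamp_arm (a joint): Swing of the grey clamp arm, rad. 0: at its stop, screw over the jar's axis; grows anticlockwise seen from above as it swings aside, to 1.9. A level bar 24 mm wide, 168 to 186 mm above the table, reaching 143 mm from the pivot, screw at 130 mm. Stays where left; about 1.5 N at the knob moves it. To set the lid down from above it should stand at 0.9 or more.
- knob_grip (a point): On the axis of the red round knob, half-way up: 223 mm above the table when fully up. Knob 46 mm diameter, 34 mm tall, white mark on top; below it a bare spindle, 20 mm long down to the arm (11 mm when screwed down). On the arm, 130 mm from the pivot: carry the knob round the pivot, the hand turning with the arm, to swing the arm.
- knob (a joint): Knob angle relative to the arm, rad: 0 fully up, grows clockwise seen from above, hard stop at 4.6 = fully tight. It sinks 1.91 mm per rad. Friction 0.12 N m; stays where left. With the lid in place the pad meets it at about 2.6; from there a spring in the pad presses the lid, about 16 N at the stop.
- pad: Round black pressure pad, 30 mm diameter, 10 mm thick, sprung, under the arm on the screw's axis; origin at the centre of its underside, 149 mm above the table with the screw fully up, so 5 mm above the lid's boss when the lid is seated.
- lid_grip (a point): On the loose lid's axis, half-way up the white boss (44 mm diameter, 44 mm tall) by which it is held. Below: blue disc 116 mm diameter, 8 mm thick; then a black spigot 86 mm diameter, 8 mm deep, bevelled, entering the jar with 5 mm play all round. 38 mm above the lid's underside; when seated 30 mm above jar_mouth. z up; starts upright on the table. 0.2 to 0.4 kg.
- lid: The same lid, origin at the centre of the spigot's underside, z up.
- bottle_a: Bystander: glass media bottle with blue cap, 70 mm diameter, 140 mm tall, standing close beside the lid at the start. Origin at the centre of its underside.
- bottle_b: Bystander: a second such bottle, on the other side of the lid.
- dishes: Bystander: stack of culture dishes, 90 mm diameter, 75 mm tall, standing beside the jar; origin at the centre of its underside.
- beaker: Bystander: open beaker, 70 mm diameter, 90 mm tall, standing on the other side of the jar, where the clamp arm swings over it; origin at the centre of its underside.

How it is judged:
On the way, in this order (a step that is already met when the one before it is completed fails the run):
1. the lid sits squarely on the jar (horizontal distance between lid_grip and jar_mouth below 0.007 m and z of lid_grip in the frame of jar_mouth between 0.027 and 0.0325 m and angle between lid_grip's own z axis and vertical below 0.04 rad), for 0.2 s.
2. the clamp arm is at its stop over the seated lid (all of step 1 and value of joint clamp_arm below 0.06 rad), for 0.2 s.
3. the knob is screwed down to its stop and the pad presses the lid (all of step 2 and value of joint knob above 4.45 rad and contact force between pad and lid above 10 N), for 0.2 s.
At the end, for the whole second after the job is handed in: The lid is on the jar, within 7 mm of its axis, down on the rim (2.5 mm) and level within 0.04 rad; the arm within 0.06 rad of its stop; the knob at 4.45 rad or more of its 4.6, the pad pressing the lid with over 10 N; everything let go and at rest; every bystander within 30 mm of its start (all of step 3 and linear speed of lid below 0.02 m/s and contact force between the fingers and anything else below 0.5 N and distance of each of bottle_a, bottle_b, dishes, beaker from where it was at the start of the episode below 0.03 m); the robot touches nothing.
It fails at once if a media bottle is pushed away (30 mm) or tipped (distance of bottle_a from where it was at the start of the episode above 0.03 m or angle between bottle_a's own z axis and vertical above 0.35 rad).
It fails at once if a media bottle is pushed away (30 mm) or tipped (distance of bottle_b from where it was at the start of the episode above 0.03 m or angle between bottle_b's own z axis and vertical above 0.35 rad).
It fails at once if the dish stack is pushed away (30 mm) or tipped (distance of dishes from where it was at the start of the episode above 0.03 m or angle between dishes's own z axis and vertical above 0.35 rad).
It fails at once if the beaker is pushed away (30 mm) or tipped (distance of beaker from where it was at the start of the episode above 0.03 m or angle between beaker's own z axis and vertical above 0.35 rad).
It also fails if it takes over 72 s, if anything falls off the work surface, if the arm or the gripper's body presses on something with over 40 N, if the wrist force passes 120 N, or if a joint passes its speed limit or range.

### The arm

A 6-joint arm with a two-finger parallel gripper is mounted at the origin on the work surface. World frame = base frame: x ahead of the robot, y to its left, z up, the work surface at z = 0. Lengths are in m, angles in rad, forces in N, time in s.
With the tool pointing down it reaches from about 0.3 to 0.875 m from the base axis. Payload 4.2 kg.
Tool frame: the origin (TCP) lies at the very end of the fingers, on their centre line; the grasp point (between the pads) lies 19 mm behind it (manip.tcp_to_grasp is the distance from the TCP to the grasp point, in m); z points along the fingers, y is the line along which they close (so a half turn about z gives the same grasp; the last joint's range is limited). The gripper opens to 85 mm and grips with 20 to 120 N. Pads are 22 mm wide; open, the fingers measure 114 mm over their backs; the gripper's body (76 mm by 85 mm) begins 54 mm behind the grasp point. The pads swing forward as they close: fully open they stand 13 mm farther back than shut.
Start: joints at [-1.357, 0.32, 1.565, -0, 1.257, -0.02], TCP at [0.133, -0.559, 0.231] pointing down, gripper open.
Joint ranges: [-3.11, 3.11], [-0.84, 2.01], [0.21, 2.61], [-1.34, 4.49], [0.05, 2.63], [-2.56, 2.56]. Speed limits (rad/s): [2.57, 2.57, 3.14, 3.14, 3.14, 3.14].

### API

Orientations are given as a 3x3 rotation matrix whose columns are the frame's x, y, z axes.
In Python, from rig import manip gives the robot as it stands.
- The arm moves only by the tool apply_moves, never from a script. Its arguments are lists of equal length, an entry for each row: "dp": the shift along the tool's x, y, z as a fraction of full scale, a list of three; "dr": the turn, a rotation vector about the tool's x, y, z as a fraction of full scale, a list of three; "claw": the closure, from 0 (fully open) to 1 (shut). A call has 1 to 12 rows; each row shifts and turns the commanded pose from where the row before left it, along the tool's axes as they then stand; what a row does not reach is not made up. Full scale, the value 1, is 0.04 m for a shift and 0.1 rad for a turn. A row lasts 1/10 s, in which the tool goes at most 50 mm and 8.59 degrees, less where a joint would pass 70% of its speed; a pose out of reach is approached as far as the arm can. A call with a number of a shift or a turn outside -1 to 1 is refused whole. A call with a gripper value outside its range is refused whole. The fingers move at their own pace and stop on an object; "newtons" is the grip in N (left out, the last holds). Time passes only in rows, so rows that do not move let the fingers close. It gives the time, the measured TCP pose, the force, the opening and the grip force at its end, in the units of the state.
- manip.read_state(): the state, without advancing time (a new reading comes with each control period).
- manip.capture(name): name is "scene" or "top" or "wrist"; returns a dict with "img" (420x560x3 uint8, red, green, blue), "depth" (420x560 float32, m along the optical axis (not along the pixel's ray), 0 where there is no reading), "vfov" (degrees; the focal length in pixels is half the picture's height over the tangent of half this angle, whatever the lens; pixels are square), "cx", "cy" (the principal point, pixels), "R" (3x3) and "t" (3): a world point X has camera coordinates R X + t. Camera axes: x right, y down, z forward; pixel columns grow to the right and rows downward; lengths in m; the calibration is good to about 2 mm. A picture is of the moment at which its call begins.
- manip.finish_job(): hands the job in; it is judged then, once.
The state is a dict: "time_s": time; "joint_positions": joint angles; "joint_velocities": joint speeds; "joint_efforts": joint torques, N m; "eef_pos": TCP position; "eef_rot": TCP orientation; "wrist_force": force on the tool from outside, world axes, zero at the start; "wrist_torque": the same for the moment, N m; "opening": opening from 0.0 (shut) to 1.0 (fully open); "gripper_force": force on a finger pad.
Only numpy, scipy, OpenCV 4.12 (cv2) and the standard library are available. Lean on these libraries where they do the work, as an engineer would, in place of code of your own. Each camera call takes 0.05 s, during which the arm holds its last target. There are 200 camera calls.

## Working session

There is one attempt and no reset: what is moved stays moved. The work goes in short steps, Python scripts to look and compute and a tool call to move; the robot and the scene stay as the last step left them, time stands still between calls to the robot, and variables do not carry over. Pictures are saved under pics/ and viewed, at most 10 in all, crops included, and the job is handed in when it is done.

Besides the shell and the picture viewer there is one more tool, called after "Call:" as name(argument=value, ...), one argument or row to a line, values as JSON. apply_moves: Moves the arm, as the interface text tells. Its arguments: {"type":"object","properties":{"dp":{"type":"array"},"dr":{"type":"array"},"claw":{"type":"array"},"newtons":{"type":"number"}},"required":["dp","dr","claw"]}

```bash
mkdir -p pics; ls; cat > h.py <<'E'
import numpy as np, cv2
from rig import manip
def cap(n):
    c=manip.capture(n); d=c["depth"]; H,W=d.shape
    f=H/2/np.tan(np.radians(c["vfov"])/2)
    v,u=np.mgrid[0:H,0:W]
    P=np.stack([(u-c["cx"])/f*d,(v-c["cy"])/f*d,d],-1)
    X=(P-np.array(c["t"]))@np.array(c["R"])
    X[d==0]=np.nan
    return c,X
def save(c,n): cv2.imwrite("pics/"+n,c["img"][:,:,::-1])
E
python3 - <<'E'
from h import *
for n in("scene","top"):
    c,X=cap(n); save(c,n+"1.png"); np.save(n+"X.npy",X); print(c["R"],c["t"],c["vfov"])
print(manip.read_state())
E
```

```text
pics
[[-0.6908482   0.72282821 -0.01575235]
 [ 0.43943558  0.40249299 -0.80305403]
 [-0.5741299  -0.56171057 -0.59569799]] [ 0.31002684 -0.13702931  1.89456363] 42.738091436483444
[[ 0.01303769 -0.99985894  0.01058863]
 [-0.99752689 -0.01373726 -0.06893035]
 [ 0.06906608 -0.00966375 -0.99756528]] [0.05875157 0.55055329 1.31417018] 48.70478723797848
{'time_s': 0.1, 'joint_positions': array([-1.35702087e+00,  3.20198641e-01,  1.56557468e+00, -3.10835198e-05,
        1.25737604e+00, -1.99970100e-02]), 'joint_velocities': array([ 0.0004484 , -0.00140394, -0.0019148 ,  0.00110175,  0.00176656,
        0.00238122]), 'joint_efforts': array([ 1.54961286e-03, -4.16407371e+01, -2.34704053e+01,  5.31469004e-05,
        4.90286940e-03,  1.58954390e-05]), 'eef_pos': array([ 0.13310014, -0.55894071,  0.23057632]), 'eef_rot': array([[ 9.72797207e-01,  2.31658080e-01, -3.59153433e-04],
       [ 2.31658358e-01, -9.72796027e-01,  1.51500038e-03],
       [ 1.57904631e-06, -1.55698903e-03, -9.99998788e-01]]), 'wrist_force': array([-0.25460237,  1.46497996,  0.73391856]), 'wrist_torque': array([-0.00580364,  0.07906802, -0.02323638]), 'gripper_force': 0.0, 'opening': 0.9997898234344507}
```

View pics/scene1.png

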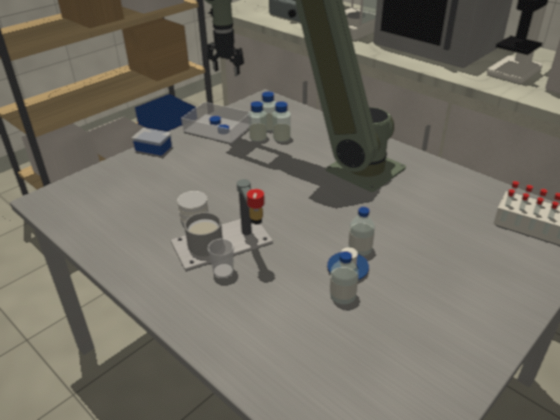

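View pics/top1.png

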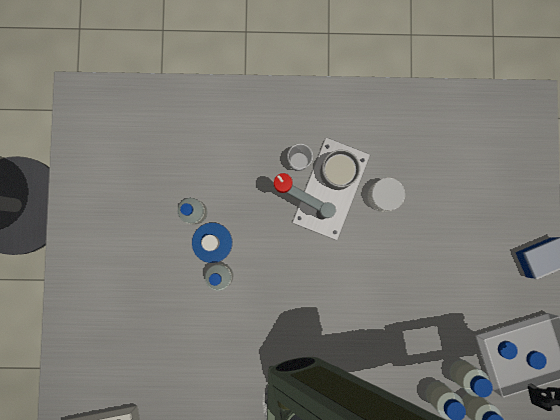

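The scene shows the lid between the two bottles. In the top view the lid boss is at (209,242), with bottles at (190,210) and (218,275). The jar is at (340,170), the pivot at (327,210), the knob at (283,183), the beaker at (299,156) and the dishes at (387,194). The arm already stands about 1.3 rad aside.

```bash
python3 - <<'E'
from h import *
X=np.load("topX.npy")
def fit(n,u,v,r,z0,z1):
    W=X[v-r:v+r+1,u-r:u+r+1].reshape(-1,3); W=W[(W[:,2]>z0)&(W[:,2]<z1)]
    (c,R)=cv2.minEnclosingCircle(W[:,:2].astype(np.float32)); lo,hi=np.percentile(W[:,:2],[1,99],axis=0)
    print(n,len(W),"mean",W.mean(0).round(4),"circ",np.round(c,4),round(R,4),"mid",((lo+hi)/2).round(4),(hi-lo).round(4))
fit("boss",209,242,18,.052,.068)
fit("disc",212,242,26,.01,.024)
fit("jar",340,170,26,.085,.1)
fit("pivot",327,210,14,.175,.21)
fit("knob",283,183,16,.22,.26)
fit("botA",190,210,20,.12,.16)
fit("botB",217,277,20,.12,.16)
fit("beaker",299,156,18,.08,.1)
fit("dish",387,194,24,.065,.085)
W=X[180:215,60:500].reshape(-1,3)
E
```

```text
boss 204 mean [0.4505 0.2688 0.0603] circ [0.4501 0.2693] 0.0225 mid [0.4502 0.2689] [0.0413 0.0415]
disc 1060 mean [0.4506 0.2678 0.0163] circ [0.4533 0.2521] 0.0811 mid [0.4502 0.2686] [0.111  0.1092]
jar 193 mean [ 0.6582 -0.0905  0.0912] circ [ 0.6589 -0.0901] 0.0524 mid [ 0.6585 -0.0912] [0.1001 0.1015]
pivot 296 mean [ 0.542  -0.0351  0.1879] circ [ 0.5473 -0.0333] 0.034 mid [ 0.5422 -0.0345] [0.0474 0.0551]
knob 290 mean [0.5983 0.0699 0.2388] circ [0.5989 0.0699] 0.0228 mid [0.5986 0.0696] [0.0428 0.0432]
botA 128 mean [0.5371 0.3187 0.1392] circ [0.5367 0.3197] 0.0168 mid [0.5374 0.3192] [0.0302 0.0295]
botB 124 mean [0.3574 0.2405 0.1397] circ [0.357  0.2411] 0.016 mid [0.3571 0.241 ] [0.0303 0.0305]
beaker 111 mean [0.6941 0.0213 0.0885] circ [0.6913 0.0226] 0.0351 mid [0.6902 0.0225] [0.0668 0.0661]
dish 841 mean [ 0.5916 -0.2233  0.074 ] circ [ 0.5913 -0.2243] 0.0459 mid [ 0.5917 -0.224 ] [0.0854 0.0856]
```

Call:
apply_moves(
  dp=[
    [0, 0, 0],
    [0, 0, 0],
    [0.9, -0.5, 0],
    [0.9, -0.5, 0],
    [0.9, -0.5, 0],
    [0.9, -0.5, 0],
    [0.9, -0.5, 0],
    [0.9, -0.5, 0],
    [0.9, -0.5, 0],
    [0.9, -0.5, 0],
    [0.9, -0.5, 0],
    [0.9, -0.5, 0],
  ],
  dr=[
    [0, 0, -0.87],
    [0, 0, -0.87],
    [0, 0, 0],
    [0, 0, 0],
    [0, 0, 0],
    [0, 0, 0],
    [0, 0, 0],
    [0, 0, 0],
    [0, 0, 0],
    [0, 0, 0],
    [0, 0, 0],
    [0, 0, 0],
  ],
  claw=[0, 0, 0, 0, 0, 0, 0, 0, 0, 0, 0, 0],
  newtons=60,
)

```text
time_s: 1.3
eef_pos: [0.3849, -0.2314, 0.2311]
eef_rot: [[0.918, 0.396, -0.0], [0.396, -0.918, 0.0], [-0.0, -0.0, -1.0]]
wrist_force: [0.9, -0.0, 0.4]
opening: 0.998
gripper_force: 0.0
```

```bash
cat > g.py <<'E'
import sys
from h import *
from scipy.spatial.transform import Rotation as Ro
# usage: g.py x y z psi : remaining shift (tool axes, full-scale units) and turn (units)
x,y,z,p=map(float,sys.argv[1:5])
s=manip.read_state(); R=s["eef_rot"]
T=np.array([[np.cos(p),np.sin(p),0],[np.sin(p),-np.cos(p),0],[0,0,-1]])
print("t",s["time_s"],"pos",s["eef_pos"].round(4),"psi",round(float(np.arctan2(R[1,0],R[0,0])),4),"j6",s["joint_positions"][5].round(3),"open",round(s["opening"],3),"F",s["wrist_force"].round(1))
D=np.array([x,y,z])-s["eef_pos"]
print("in current axes",(R.T@D/.04).round(3),"in target axes",(T.T@D/.04).round(3),"turn",(Ro.from_matrix(R.T@T).as_rotvec()/.1).round(3))
E
python3 g.py .45 .269 .18 .408
```

```text
t 1.3 pos [ 0.3849 -0.2314  0.2311] psi 0.4077 j6 0.596 open 0.998 F [ 0.9 -0.   0.4]
in current axes [  6.454 -10.84    1.279] in target axes [  6.457 -10.838   1.279] turn [-0.002  0.002 -0.003]
```

Call:
apply_moves(
  dp=[
    [0.58, -0.97, 0],
    [0.58, -0.97, 0],
    [0.58, -0.97, 0],
    [0.58, -0.97, 0],
    [0.58, -0.97, 0],
    [0.58, -0.97, 0],
    [0.58, -0.97, 0],
    [0.58, -0.97, 0],
    [0.58, -0.97, 0],
    [0.58, -0.97, 0],
    [0.5, -0.9, 0],
    [0, 0, 0],
  ],
  dr=[
    [0, 0, 0],
    [0, 0, 0],
    [0, 0, 0],
    [0, 0, 0],
    [0, 0, 0],
    [0, 0, 0],
    [0, 0, 0],
    [0, 0, 0],
    [0, 0, 0],
    [0, 0, 0],
    [0, 0, 0],
    [0, 0, 0],
  ],
  claw=[0, 0, 0, 0, 0, 0, 0, 0, 0, 0, 0, 0],
)

```text
time_s: 2.5
eef_pos: [0.4477, 0.2604, 0.2305]
eef_rot: [[0.916, 0.401, -0.0], [0.401, -0.916, 0.001], [0.0, -0.001, -1.0]]
wrist_force: [0.1, -0.1, 0.1]
opening: 1.001
gripper_force: 0.0
```

```bash
python3 g.py .45 .269 .024 .408; python3 - <<'E'
from h import *
c,X=cap("wrist"); save(c,"w1.png")
m=(X[...,2]>.05)&(X[...,2]<.07)&(np.hypot(X[...,0]-.45,X[...,1]-.269)<.045)
W=X[m]; print(len(W),W.mean(0),cv2.minEnclosingCircle(W[:,:2].astype(np.float32)))
E
```

```text
t 2.5 pos [0.4477 0.2604 0.2305] psi 0.4125 j6 1.661 open 1.001 F [ 0.1 -0.1  0.1]
in current axes [ 0.136 -0.167  5.164] in target axes [ 0.137 -0.175  5.163] turn [-0.014 -0.003  0.045]
1435 [0.45156583 0.26875316 0.06061972] ((0.4505748450756073, 0.2684200704097748), 0.02221670001745224)
```

View pics/w1.png

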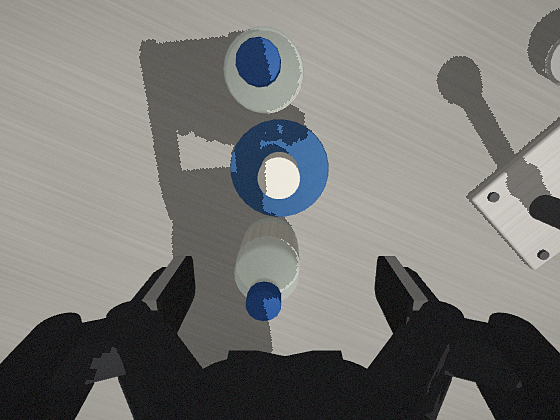

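The wrist view shows the boss at (280,175) between the bottles, and the finger line is clear of both bottles. Next I descend and grip.

Call:
apply_moves(
  dp=[
    [0.137, -0.17, 0],
    [0, 0, 0.8],
    [0, 0, 0.8],
    [0, 0, 0.8],
    [0, 0, 0.8],
    [0, 0, 0.8],
    [0, 0, 0.6],
    [0, 0, 0.4],
    [0, 0, 0.1],
    [0, 0, 0],
    [0, 0, 0],
    [0, 0, 0],
  ],
  dr=[
    [0, 0, 0],
    [0, 0, 0],
    [0, 0, 0],
    [0, 0, 0],
    [0, 0, 0],
    [0, 0, 0],
    [0, 0, 0],
    [0, 0, 0],
    [0, 0, 0],
    [0, 0, 0],
    [0, 0, 0],
    [0, 0, 0],
  ],
  claw=[0, 0, 0, 0, 0, 0, 0, 0, 0, 0, 1, 1],
  newtons=60,
)

```text
time_s: 3.75
eef_pos: [0.4507, 0.2648, 0.0284]
eef_rot: [[0.918, 0.396, 0.002], [0.396, -0.918, 0.001], [0.002, -0.0, -1.0]]
wrist_force: [0.3, 1.0, -0.8]
opening: 0.686
gripper_force: 0.0
```

Call:
apply_moves(
  dp=[
    [0, 0, 0],
    [0, 0, 0],
    [0, 0, 0],
    [0, 0, 0],
    [0, 0, 0],
    [0, 0, 0],
  ],
  dr=[
    [0, 0, 0],
    [0, 0, 0],
    [0, 0, 0],
    [0, 0, 0],
    [0, 0, 0],
    [0, 0, 0],
  ],
  claw=[1, 1, 1, 1, 1, 1],
)

```text
time_s: 4.35
eef_pos: [0.4507, 0.2653, 0.0287]
eef_rot: [[0.918, 0.396, 0.002], [0.396, -0.918, 0.002], [0.003, -0.001, -1.0]]
wrist_force: [-2.1, 0.8, 5.7]
opening: 0.499
gripper_force: 60.7
```

```bash
python3 g.py .45 .269 .29 .408
```

```text
t 4.35 pos [0.4507 0.2653 0.0287] psi 0.4075 j6 1.673 open 0.499 F [-2.1  0.8  5.7]
in current axes [ 0.04  -0.095 -6.532] in target axes [ 0.021 -0.091 -6.533] turn [-0.007 -0.028 -0.005]
```

Call:
apply_moves(
  dp=[
    [0, 0, -0.3],
    [0, 0, -0.6],
    [0, 0, -0.8],
    [0, 0, -0.8],
    [0, 0, -0.8],
    [0, 0, -0.8],
    [0, 0, -0.8],
    [0, 0, -0.8],
    [0, 0, -0.8],
    [0, 0, 0],
    [0, 0, 0],
  ],
  dr=[
    [0, 0, 0],
    [0, 0, 0],
    [0, 0, 0],
    [0, 0, 0],
    [0, 0, 0],
    [0, 0, 0],
    [0, 0, 0],
    [0, 0, 0],
    [0, 0, 0],
    [0, 0, 0],
    [0, 0, 0],
  ],
  claw=[1, 1, 1, 1, 1, 1, 1, 1, 1, 1, 1],
)

```text
time_s: 5.45
eef_pos: [0.4493, 0.2642, 0.2871]
eef_rot: [[0.918, 0.397, -0.0], [0.397, -0.918, -0.0], [-0.0, 0.0, -1.0]]
wrist_force: [-0.0, 0.5, -4.2]
opening: 0.504
gripper_force: 61.4
```

```bash
python3 g.py .6587 -.0906 .29 .408; python3 - <<'E'
from h import *
c,X=cap("wrist"); save(c,"w2.png")
R=manip.read_state()["eef_rot"];p=manip.read_state()["eef_pos"]
L=(X-p)@R
np.save("L.npy",L)
hsv=cv2.cvtColor(c["img"],cv2.COLOR_RGB2HSV)
m=(hsv[...,0]>95)&(hsv[...,0]<125)&(hsv[...,1]>100)&(L[...,2]>-.02)&(L[...,2]<.04)
W=L[m]
print(len(W),W.min(0),W.max(0),cv2.minEnclosingCircle(W[:,:2].astype(np.float32)))
A=np.c_[W[:,:2],np.ones(len(W))]; k,*_=np.linalg.lstsq(A,W[:,2],rcond=None); r=W[:,2]-A@k; i=abs(r)<.004
k,*_=np.linalg.lstsq(A[i],W[i,2],rcond=None); print("disc top plane in tool",k,i.sum())
E
```

```text
t 5.45 pos [0.4493 0.2642 0.2871] psi 0.4078 j6 1.673 open 0.504 F [-0.   0.5 -4.2]
in current axes [ 1.287 10.219 -0.07 ] in target axes [ 1.285 10.22  -0.072] turn [ 0.003  0.003 -0.002]
17304 [-0.05216749 -0.0566058  -0.01406739] [0.05962458 0.05769646 0.01547934] ((0.0020178230479359627, 0.0006117770681157708), 0.05801017954945564)
disc top plane in tool [ 0.00052943 -0.00119039  0.01067874] 17285
```

View pics/w2.png

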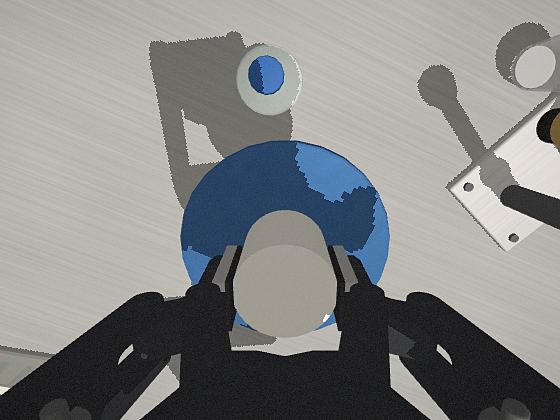

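The wrist view shows the lid level in the grip, boss at (285,290) and disc rim unobstructed. The lid centre is 2 mm off the tool axis. Now I carry it high to above the jar.

Call:
apply_moves(
  dp=[
    [0.05, 0.4, 0],
    [0.1, 0.8, 0],
    [0.12, 0.98, 0],
    [0.12, 0.98, 0],
    [0.12, 0.98, 0],
    [0.12, 0.98, 0],
    [0.12, 0.98, 0],
    [0.12, 0.98, 0],
    [0.12, 0.98, 0],
    [0.12, 0.98, 0],
    [0.1, 0.8, 0],
    [0.05, 0.4, 0],
  ],
  dr=[
    [0, 0, 0],
    [0, 0, 0],
    [0, 0, 0],
    [0, 0, 0],
    [0, 0, 0],
    [0, 0, 0],
    [0, 0, 0],
    [0, 0, 0],
    [0, 0, 0],
    [0, 0, 0],
    [0, 0, 0],
    [0, 0, 0],
  ],
  claw=[1, 1, 1, 1, 1, 1, 1, 1, 1, 1, 1, 1],
)

```text
time_s: 6.7
eef_pos: [0.6586, -0.094, 0.2838]
eef_rot: [[0.919, 0.394, -0.005], [0.394, -0.919, -0.0], [-0.005, -0.002, -1.0]]
wrist_force: [1.1, 0.9, -3.5]
opening: 0.5
gripper_force: 61.8
```

Call:
apply_moves(
  dp=[
    [0, 0, 0],
    [0, 0, 0],
  ],
  dr=[
    [0, 0, 0],
    [0, 0, 0],
  ],
  claw=[1, 1],
)

```text
time_s: 6.9
eef_pos: [0.6577, -0.0906, 0.2857]
eef_rot: [[0.918, 0.397, -0.004], [0.397, -0.918, 0.001], [-0.003, -0.003, -1.0]]
wrist_force: [-0.1, -0.0, -2.7]
opening: 0.499
gripper_force: 61.8
```

```bash
python3 g.py .6567 -.0908 .14 .408;
```

```text
t 6.9 pos [ 0.6577 -0.0906  0.2857] psi 0.4078 j6 1.008 open 0.499 F [-0.1 -0.  -2.7]
in current axes [-0.016  0.004  3.643] in target axes [-0.026 -0.006  3.643] turn [-0.028  0.027 -0.002]
```

Call:
apply_moves(
  dp=[
    [-0.02, 0, 0.4],
    [0, 0, 0.8],
    [0, 0, 0.8],
    [0, 0, 0.8],
    [0, 0, 0.6],
    [0, 0, 0.2],
    [0, 0, 0.1],
    [0, 0, 0.1],
    [0, 0, 0.1],
    [0, 0, 0.1],
    [0, 0, 0.1],
    [0, 0, 0],
  ],
  dr=[
    [0, 0, 0],
    [0, 0, 0],
    [0, 0, 0],
    [0, 0, 0],
    [0, 0, 0],
    [0, 0, 0],
    [0, 0, 0],
    [0, 0, 0],
    [0, 0, 0],
    [0, 0, 0],
    [0, 0, 0],
    [0, 0, 0],
  ],
  claw=[1, 1, 1, 1, 1, 1, 1, 1, 1, 1, 1, 1],
)

```text
time_s: 8.1
eef_pos: [0.6575, -0.0918, 0.1228]
eef_rot: [[0.918, 0.396, -0.001], [0.396, -0.918, 0.0], [-0.001, -0.0, -1.0]]
wrist_force: [-0.5, -0.3, -3.9]
opening: 0.499
gripper_force: 61.8
```

```bash
python3 g.py .6567 -.0908 .1107 .408;
```

```text
t 8.1 pos [ 0.6575 -0.0918  0.1228] psi 0.4077 j6 1.007 open 0.499 F [-0.5 -0.3 -3.9]
in current axes [-0.009 -0.031  0.303] in target axes [-0.01  -0.031  0.303] turn [-0.004  0.008 -0.003]
```

Call:
apply_moves(
  dp=[
    [-0.01, -0.03, 0.1],
    [0, 0, 0.08],
    [0, 0, 0.05],
    [0, 0, 0.05],
    [0, 0, 0.03],
    [0, 0, 0],
    [0, 0, 0],
  ],
  dr=[
    [0, 0, 0],
    [0, 0, 0],
    [0, 0, 0],
    [0, 0, 0],
    [0, 0, 0],
    [0, 0, 0],
    [0, 0, 0],
  ],
  claw=[1, 1, 1, 1, 1, 1, 1],
)

```text
time_s: 8.8
eef_pos: [0.6569, -0.0908, 0.1127]
eef_rot: [[0.918, 0.397, 0.001], [0.397, -0.918, -0.0], [0.001, 0.0, -1.0]]
wrist_force: [-3.4, -0.3, 4.8]
opening: 0.499
gripper_force: 62.5
```

Call:
apply_moves(
  dp=[
    [0, 0, 0.04],
    [0, 0, 0.03],
    [0, 0, 0],
    [0, 0, 0],
  ],
  dr=[
    [0, 0, 0],
    [0, 0, 0],
    [0, 0, 0],
    [0, 0, 0],
  ],
  claw=[1, 1, 1, 1],
)

```text
time_s: 9.2
eef_pos: [0.657, -0.0908, 0.1127]
eef_rot: [[0.918, 0.396, 0.002], [0.396, -0.918, -0.0], [0.002, 0.001, -1.0]]
wrist_force: [-7.2, 0.4, 17.9]
opening: 0.496
gripper_force: 63.7
```

```bash
cat > lid.py <<'E'
from h import *
for n in("wrist","top"):
    c,X=cap(n)
    hsv=cv2.cvtColor(c["img"],cv2.COLOR_RGB2HSV)
    m=(hsv[...,0]>95)&(hsv[...,0]<125)&(hsv[...,1]>100)&(abs(X[...,2]-.1)<.02)&(np.hypot(X[...,0]-.658,X[...,1]+.09)<.09)
    W=X[m]
    if len(W)<50: print(n,len(W)); continue
    A=np.c_[W[:,:2]-[.658,-.09],np.ones(len(W))]; k,*_=np.linalg.lstsq(A,W[:,2],rcond=None)
    r=W[:,2]-A@k; i=abs(r)<.004; k,*_=np.linalg.lstsq(A[i],W[i,2],rcond=None)
    q,rad=cv2.minEnclosingCircle(W[:,:2].astype(np.float32))
    print(n,len(W),"disc plane",k.round(4),"centre",np.round(q,4),round(rad,4))
    b=X[(X[...,2]>.135)&(X[...,2]<.152)&(np.hypot(X[...,0]-.658,X[...,1]+.09)<.024)&(hsv[...,1]<70)]
    if len(b)>20: print(" boss",len(b),b.mean(0).round(4),np.round(cv2.minEnclosingCircle(b[:,:2].astype(np.float32))[0],4))
E
python3 lid.py
```

```text
wrist 17307 disc plane [-0.0008 -0.0012  0.1008] centre [ 0.6586 -0.0906] 0.0579
 boss 8895 [ 0.6607 -0.0895  0.1445] [ 0.658 -0.09 ]
top 385 disc plane [ 0.0026 -0.0022  0.1001] centre [ 0.6571 -0.0882] 0.0564
```

The lid is seated: disc plane at 0.100–0.101 m, level, and centred within 1–2 mm. Release it and rise.

Call:
apply_moves(
  dp=[
    [0, 0, -0.04],
    [0, 0, 0],
    [0, 0, 0],
    [0, 0, 0],
    [0, 0, 0],
    [0, 0, -0.4],
    [0, 0, -0.8],
    [0, 0, -0.8],
    [0, 0, -0.8],
    [0, 0, -0.8],
    [0, 0, -0.6],
    [0, 0, 0],
  ],
  dr=[
    [0, 0, 0],
    [0, 0, 0],
    [0, 0, 0],
    [0, 0, 0],
    [0, 0, 0],
    [0, 0, 0],
    [0, 0, 0],
    [0, 0, 0],
    [0, 0, -1],
    [0, 0, -1],
    [0, 0, 0],
    [0, 0, 0],
  ],
  claw=[1, 0, 0, 0, 0, 0, 0, 0, 0, 0, 0, 0],
)

```text
time_s: 10.5
eef_pos: [0.6588, -0.091, 0.2819]
eef_rot: [[0.821, 0.571, 0.008], [0.571, -0.821, -0.001], [0.006, 0.006, -1.0]]
wrist_force: [-0.1, -1.2, -0.0]
opening: 0.999
gripper_force: 0.0
```

```bash
python3 lid.py; python3 g.py .5987 .0698 .285 .608
```

```text
wrist 6728 disc plane [-0.0002 -0.0008  0.1008] centre [ 0.6588 -0.0909] 0.0579
 boss 1724 [ 0.6596 -0.0902  0.1447] [ 0.6588 -0.0908]
top 530 disc plane [ 0.0033 -0.0032  0.1   ] centre [ 0.658  -0.0886] 0.0569
t 10.6 pos [ 0.657  -0.0908  0.2773] psi 0.6077 j6 0.808 open 0.999 F [ 1.1 -0.4 -0.9]
in current axes [ 1.096 -4.128 -0.192] in target axes [ 1.097 -4.127 -0.192] turn [ 0.     0.001 -0.003]
```

Call:
apply_moves(
  dp=[
    [0.2, -0.7, 0],
    [0.2, -0.8, 0],
    [0.2, -0.8, 0],
    [0.2, -0.8, 0],
    [0.2, -0.7, 0],
    [0.1, -0.33, 0],
    [0, 0, 0],
    [0, 0, 0],
  ],
  dr=[
    [0, 0, 0],
    [0, 0, 0],
    [0, 0, 0],
    [0, 0, 0],
    [0, 0, 0],
    [0, 0, 0],
    [0, 0, 0],
    [0, 0, 0],
  ],
  claw=[0, 0, 0, 0, 0, 0, 0, 0],
)

```text
time_s: 11.4
eef_pos: [0.599, 0.0692, 0.2768]
eef_rot: [[0.821, 0.571, -0.001], [0.571, -0.821, -0.001], [-0.002, 0.0, -1.0]]
wrist_force: [-0.2, -0.4, 1.1]
opening: 0.998
gripper_force: 0.0
```

```bash
python3 - <<'E'
from h import *
for n in("wrist","top"):
    c,X=cap(n)
    hsv=cv2.cvtColor(c["img"],cv2.COLOR_RGB2HSV)
    near=np.hypot(X[...,0]-.5987,X[...,1]-.0698)<.04
    W=X[near&(abs(X[...,2]-.24)<.006)]
    if len(W)>30: print(n,len(W),W.mean(0).round(4),cv2.minEnclosingCircle(W[:,:2].astype(np.float32)))
E
python3 g.py .5987 .0698 .207 .608
```

```text
wrist 3811 [0.6008 0.0704 0.2398] ((0.5995292663574219, 0.06950028985738754), 0.022878965362906456)
t 11.5 pos [0.5992 0.0687 0.2772] psi 0.6065 j6 1.06 open 0.998 F [-0.6 -0.2  0.4]
in current axes [ 0.007 -0.031  1.755] in target axes [ 0.006 -0.03   1.755] turn [ 0.004  0.008 -0.015]
```

Call:
apply_moves(
  dp=[
    [0, -0.03, 0.5],
    [0, 0, 0.7],
    [0, 0, 0.4],
    [0, 0, 0.15],
    [0, 0, 0],
    [0, 0, 0],
    [0, 0, 0],
    [0, 0, 0],
    [0, 0, 0],
    [0, 0, 0],
    [0, 0, 0],
    [0, 0, 0],
  ],
  dr=[
    [0, 0, 0],
    [0, 0, 0],
    [0, 0, 0],
    [0, 0, 0],
    [0, 0, 0],
    [0, 0, 0],
    [0, 0, 0],
    [0, 0, 0],
    [0, 0, 0],
    [0, 0, 0],
    [0, 0, 0],
    [0, 0, 0],
  ],
  claw=[0, 0, 0, 0, 0, 1, 1, 1, 1, 1, 1, 1],
  newtons=50,
)

```text
time_s: 12.7
eef_pos: [0.5987, 0.0707, 0.209]
eef_rot: [[0.821, 0.571, 0.003], [0.571, -0.821, -0.0], [0.002, 0.002, -1.0]]
wrist_force: [-0.4, -0.9, 5.3]
opening: 0.524
gripper_force: 50.7
```

```bash
python3 g.py .5993 .0696 .207 .608; python3 - <<'E'
import numpy as np
# swing: pivot from jar & knob; arm angle
J=np.array([.6587,-.0907]);K=np.array([.5993,.0696])
M=(J+K)/2;d=K-J;L=np.linalg.norm(d);d/=L;h=np.sqrt(.13**2-L*L/4);P=M+h*np.array([-d[1],d[0]])*1
if np.hypot(*P)>np.hypot(*M): P=M-h*np.array([-d[1],d[0]])
th=2*np.arcsin(L/.26);a0=np.arctan2(*(K-P)[::-1]);psi=.608
print(P,th,a0, "a0-psi",a0-psi)
for n in(15,):
    s=th/n; r=.13
    # chord per row in tool frame at row start: rotating clockwise by s
    ch=P+r*np.array([np.cos(a0-s),np.sin(a0-s)])-K
    x=np.array([np.cos(psi),np.sin(psi)]);y=np.array([np.sin(psi),-np.cos(psi)])
    print(n,s/.1,ch@x/.04,ch@y/.04)
E
```

```text
t 12.7 pos [0.5987 0.0707 0.209 ] psi 0.6079 j6 1.062 open 0.524 F [-0.4 -0.9  5.3]
in current axes [-0.004  0.031  0.05 ] in target axes [-0.004  0.032  0.05 ] turn [ 0.017 -0.018 -0.001]
[ 0.53715455 -0.04458381] 1.435008122528474 1.0723722455262399 a0-psi 0.4643722455262399
15 0.9566720816856494 0.12574884834267458 0.284224891020792
```

Call:
apply_moves(
  dp=[
    [0.126, 0.284, 0],
    [0.126, 0.284, 0],
    [0.126, 0.284, 0],
    [0.126, 0.284, 0],
    [0.126, 0.284, 0],
    [0.126, 0.284, 0],
    [0.126, 0.284, 0],
    [0.126, 0.284, 0],
    [0.126, 0.284, 0],
    [0.126, 0.284, 0],
    [0.126, 0.284, 0],
    [0, 0, 0],
  ],
  dr=[
    [0, 0, 0.957],
    [0, 0, 0.957],
    [0, 0, 0.957],
    [0, 0, 0.957],
    [0, 0, 0.957],
    [0, 0, 0.957],
    [0, 0, 0.957],
    [0, 0, 0.957],
    [0, 0, 0.957],
    [0, 0, 0.957],
    [0, 0, 0.957],
    [0, 0, 0],
  ],
  claw=[1, 1, 1, 1, 1, 1, 1, 1, 1, 1, 1, 1],
)

```text
time_s: 13.9
eef_pos: [0.6675, -0.0417, 0.209]
eef_rot: [[0.902, -0.432, 0.005], [-0.432, -0.902, -0.0], [0.004, -0.002, -1.0]]
wrist_force: [2.1, 0.5, 4.8]
opening: 0.526
gripper_force: 50.7
```

```bash
python3 g.py .6587 -.0907 .209 -.827; python3 -c "
from h import *
p=manip.read_state()['eef_pos'][:2]-[.53715,-.04458]; print(np.hypot(*p),np.arctan2(p[1],p[0])+.3626)"
```

```text
t 13.9 pos [ 0.6675 -0.0417  0.209 ] psi -0.4471 j6 1.938 open 0.526 F [2.1 0.5 4.8]
in current axes [3.310e-01 1.201e+00 1.000e-03] in target axes [0.753 0.993 0.001] turn [-0.025 -0.04   3.799]
0.13042610138971086 0.3850424982450352
```

Call:
apply_moves(
  dp=[
    [0.126, 0.284, 0],
    [0.126, 0.284, 0],
    [0.126, 0.284, 0],
    [0.126, 0.284, 0],
    [0.03, 0.06, 0],
    [0, 0, 0],
    [0, 0, 0],
  ],
  dr=[
    [0, 0, 0.957],
    [0, 0, 0.957],
    [0, 0, 0.957],
    [0, 0, 0.957],
    [0, 0, 0.2],
    [0, 0, 0],
    [0, 0, 0],
  ],
  claw=[1, 1, 1, 1, 1, 1, 1],
)

```text
time_s: 14.6
eef_pos: [0.6588, -0.0916, 0.209]
eef_rot: [[0.663, -0.748, 0.006], [-0.748, -0.663, -0.001], [0.005, -0.004, -1.0]]
wrist_force: [3.6, -0.0, 4.5]
opening: 0.526
gripper_force: 50.8
```

```bash
python3 g.py .6587 -.0907 .209 -.827; python3 lid.py
```

```text
t 14.6 pos [ 0.6588 -0.0916  0.209 ] psi -0.8454 j6 2.26 open 0.526 F [ 3.6 -0.   4.5]
in current axes [-0.019 -0.013  0.001] in target axes [-0.018 -0.014  0.001] turn [-0.041 -0.046 -0.184]
wrist 8779 disc plane [ 1.000e-04 -5.000e-04  1.008e-01] centre [ 0.659  -0.0909] 0.0576
 boss 1018 [ 0.667  -0.1005  0.1442] [ 0.659  -0.0911]
top 550 disc plane [-0.004   0.0017  0.0997] centre [ 0.6579 -0.089 ] 0.0567
```

Call:
apply_moves(
  dp=[
    [0.03, 0.07, 0],
    [0, 0, 0],
    [0, 0, 0],
  ],
  dr=[
    [0, 0, 0],
    [0, 0, 0],
    [0, 0, 0],
  ],
  claw=[1, 1, 1],
)

```text
time_s: 15.0
eef_pos: [0.6587, -0.0919, 0.2091]
eef_rot: [[0.664, -0.748, 0.009], [-0.748, -0.664, 0.004], [0.003, -0.009, -1.0]]
wrist_force: [7.1, 5.2, 3.8]
opening: 0.525
gripper_force: 50.9
```

At the stop: force rose to about 6 N with no motion. Now I let go and wind the hand back.

Call:
apply_moves(
  dp=[
    [-0.02, -0.05, 0],
    [0, 0, 0],
    [0, 0, 0],
    [0, 0, 0],
    [0, 0, 0],
    [0, 0, 0],
    [0, 0, 0],
    [0, 0, 0],
    [0, 0, 0],
    [0, 0, 0],
    [0, 0, 0],
    [0, 0, 0],
  ],
  dr=[
    [0, 0, 0],
    [0, 0, 0],
    [0, 0, 0],
    [0, 0, 0],
    [0, 0, -1],
    [0, 0, -1],
    [0, 0, -1],
    [0, 0, -1],
    [0, 0, -1],
    [0, 0, -1],
    [0, 0, -1],
    [0, 0, -1],
  ],
  claw=[1, 0, 0, 0, 0, 0, 0, 0, 0, 0, 0, 0],
)

```text
time_s: 16.2
eef_pos: [0.6556, -0.0927, 0.2071]
eef_rot: [[0.999, -0.043, -0.002], [-0.043, -0.999, 0.0], [-0.002, -0.0, -1.0]]
wrist_force: [0.0, -0.0, -0.2]
opening: 0.995
gripper_force: 0.0
```

Call:
apply_moves(
  dp=[
    [0, 0, 0],
    [0, 0, 0],
    [0, 0, 0],
    [0, 0, 0],
    [0, 0, 0],
    [0, 0, 0],
    [0, 0, 0],
    [0, 0, 0],
    [0, 0, 0],
    [0, 0, 0],
    [0, 0, 0],
    [0, 0, 0],
  ],
  dr=[
    [0, 0, -1],
    [0, 0, -1],
    [0, 0, -1],
    [0, 0, -1],
    [0, 0, -1],
    [0, 0, -1],
    [0, 0, -1],
    [0, 0, -1],
    [0, 0, -1],
    [0, 0, -1],
    [0, 0, -1],
    [0, 0, -1],
  ],
  claw=[0, 0, 0, 0, 0, 0, 0, 0, 0, 0, 0, 0],
)

```text
time_s: 17.4
eef_pos: [0.6556, -0.0927, 0.2071]
eef_rot: [[0.402, 0.915, -0.002], [0.915, -0.402, 0.0], [-0.001, -0.002, -1.0]]
wrist_force: [-0.1, 0.5, -0.9]
opening: 0.998
gripper_force: 0.0
```

Call:
apply_moves(
  dp=[
    [0, 0, 0],
    [0, 0, 0],
    [0, 0, 0],
    [0, 0, 0],
    [0, 0, 0],
    [0, 0, 0],
    [0, 0, 0],
    [0, 0, 0],
    [0, 0, 0],
    [0, 0, 0],
    [0, 0, 0],
    [0, 0, 0],
  ],
  dr=[
    [0, 0, -1],
    [0, 0, -1],
    [0, 0, -1],
    [0, 0, -1],
    [0, 0, -1],
    [0, 0, -1],
    [0, 0, -1],
    [0, 0, -1],
    [0, 0, -1],
    [0, 0, -1],
    [0, 0, -1],
    [0, 0, -1],
  ],
  claw=[0, 0, 0, 0, 0, 0, 0, 0, 0, 0, 0, 0],
)

```text
time_s: 18.6
eef_pos: [0.6557, -0.0926, 0.2071]
eef_rot: [[-0.708, 0.707, -0.002], [0.707, 0.708, 0.0], [0.001, -0.001, -1.0]]
wrist_force: [0.1, -0.1, 0.4]
opening: 1.003
gripper_force: 0.0
```

```bash
python3 g.py .6587 -.0915 .209 -2.42; python3 - <<'E'
from h import *
for n in("wrist","top"):
    c,X=cap(n); save(c,n+"k.png")
    W=X[(np.hypot(X[...,0]-.6587,X[...,1]+.0915)<.035)&(abs(X[...,2]-.24)<.006)]
    print(n,len(W))
    if len(W)>30: print(W.mean(0).round(4),cv2.minEnclosingCircle(W[:,:2].astype(np.float32)))
E
```

```text
t 18.6 pos [ 0.6557 -0.0926  0.2071] psi 2.3568 j6 -0.944 open 1.003 F [ 0.1 -0.1  0.4]
in current axes [-0.034  0.074 -0.048] in target axes [-0.076 -0.029 -0.047] turn [ 1.0000e-03 -2.0000e-02 -1.5064e+01]
wrist 8446
[ 0.6568 -0.0891  0.2398] ((0.6585692763328552, -0.09101687371730804), 0.023272192105650902)
top 0
```

View pics/wristk.png

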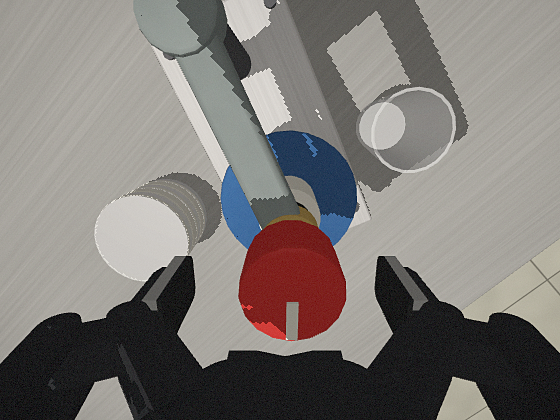

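The wrist view shows the red knob over the jar at (292,280), mark at (292,320), with the arm at its stop and the beaker and dishes still standing. Re-centre, then finish winding back.

Call:
apply_moves(
  dp=[
    [-0.02, 0.08, 0],
    [0, 0, 0],
    [0, 0, 0],
    [0, 0, 0],
    [0, 0, 0],
    [0, 0, 0],
    [0, 0, 0],
    [0, 0, 0],
    [0, 0, 0],
    [0, 0, 0],
    [0, 0, 0],
    [0, 0, 0],
  ],
  dr=[
    [0, 0, -1],
    [0, 0, -1],
    [0, 0, -1],
    [0, 0, -1],
    [0, 0, -1],
    [0, 0, -1],
    [0, 0, -1],
    [0, 0, -1],
    [0, 0, -1],
    [0, 0, -1],
    [0, 0, -1],
    [0, 0, -1],
  ],
  claw=[0, 0, 0, 0, 0, 0, 0, 0, 0, 0, 0, 0],
)

```text
time_s: 19.9
eef_pos: [0.6587, -0.0909, 0.2073]
eef_rot: [[-0.916, -0.401, -0.001], [-0.401, 0.916, 0.0], [0.001, 0.001, -1.0]]
wrist_force: [1.0, -0.5, 0.0]
opening: 1.0
gripper_force: 0.0
```

Call:
apply_moves(
  dp=[
    [0, 0, 0],
    [0, 0, 0],
    [0, 0, 0],
    [0, 0, 0],
    [0, 0, 0],
    [0, 0, 0],
    [0, 0, 0],
    [0, 0, 0],
    [0, 0, 0],
    [0, 0, 0],
  ],
  dr=[
    [0, 0, -1],
    [0, 0, -1],
    [0, 0, -0.6],
    [0, 0, 0],
    [0, 0, 0],
    [0, 0, 0],
    [0, 0, 0],
    [0, 0, 0],
    [0, 0, 0],
    [0, 0, 0],
  ],
  claw=[0, 0, 0, 0, 1, 1, 1, 1, 1, 1],
  newtons=60,
)

```text
time_s: 20.9
eef_pos: [0.6589, -0.0906, 0.2081]
eef_rot: [[-0.783, -0.621, -0.0], [-0.621, 0.783, 0.0], [-0.0, 0.001, -1.0]]
wrist_force: [-2.9, 1.9, 3.7]
opening: 0.521
gripper_force: 61.2
```

```bash
python3 g.py .6586 -.091 .207 -2.47
```

```text
t 20.9 pos [ 0.6589 -0.0906  0.2081] psi -2.471 j6 -2.396 open 0.521 F [-2.9  1.9  3.7]
in current axes [ 0.012 -0.004  0.027] in target axes [ 0.012 -0.004  0.027] turn [ 0.006  0.    -0.01 ]
```

Call:
apply_moves(
  dp=[
    [0, 0, 0.005],
    [0, 0, 0.005],
    [0, 0, 0.005],
    [0, 0, 0.005],
    [0, 0, 0.005],
    [0, 0, 0.005],
    [0, 0, 0.005],
    [0, 0, 0.005],
    [0, 0, 0.005],
    [0, 0, 0.005],
    [0, 0, 0.005],
    [0, 0, 0.005],
  ],
  dr=[
    [0, 0, 1],
    [0, 0, 1],
    [0, 0, 1],
    [0, 0, 1],
    [0, 0, 1],
    [0, 0, 1],
    [0, 0, 1],
    [0, 0, 1],
    [0, 0, 1],
    [0, 0, 1],
    [0, 0, 1],
    [0, 0, 1],
  ],
  claw=[1, 1, 1, 1, 1, 1, 1, 1, 1, 1, 1, 1],
)

```text
time_s: 22.1
eef_pos: [0.6588, -0.0912, 0.2058]
eef_rot: [[-0.861, 0.508, -0.0], [0.508, 0.861, -0.001], [-0.0, -0.001, -1.0]]
wrist_force: [-2.2, 0.6, 3.4]
opening: 0.521
gripper_force: 61.1
```

Call:
apply_moves(
  dp=[
    [0, 0, 0.005],
    [0, 0, 0.005],
    [0, 0, 0.005],
    [0, 0, 0.005],
    [0, 0, 0.005],
    [0, 0, 0.005],
    [0, 0, 0.005],
    [0, 0, 0.005],
    [0, 0, 0.005],
    [0, 0, 0.005],
    [0, 0, 0.005],
    [0, 0, 0.005],
  ],
  dr=[
    [0, 0, 1],
    [0, 0, 1],
    [0, 0, 1],
    [0, 0, 1],
    [0, 0, 1],
    [0, 0, 1],
    [0, 0, 1],
    [0, 0, 1],
    [0, 0, 1],
    [0, 0, 1],
    [0, 0, 1],
    [0, 0, 1],
  ],
  claw=[1, 1, 1, 1, 1, 1, 1, 1, 1, 1, 1, 1],
)

```text
time_s: 23.3
eef_pos: [0.6582, -0.0913, 0.2035]
eef_rot: [[0.162, 0.987, -0.002], [0.987, -0.162, -0.001], [-0.001, -0.002, -1.0]]
wrist_force: [-4.4, 0.5, 5.6]
opening: 0.525
gripper_force: 61.2
```

```bash
python3 g.py .6586 -.091 .204 1.42; python3 -c "
from h import *
print(manip.read_state()['wrist_torque'])"
```

```text
t 23.3 pos [ 0.6582 -0.0913  0.2035] psi 1.4084 j6 0.008 open 0.525 F [-4.4  0.5  5.6]
in current axes [ 0.01   0.009 -0.013] in target axes [ 0.009  0.009 -0.013] turn [-0.016  0.011 -0.116]
[0.12618252 0.90382705 0.13875294]
```

Call:
apply_moves(
  dp=[
    [0, 0, 0.005],
    [0, 0, 0.005],
    [0, 0, 0.005],
    [0, 0, 0.005],
    [0, 0, 0.005],
    [0, 0, 0.005],
    [0, 0, 0.005],
    [0, 0, 0.005],
    [0, 0, 0.005],
    [0, 0, 0.005],
    [0, 0, 0.005],
    [0, 0, 0.005],
  ],
  dr=[
    [0, 0, 1],
    [0, 0, 1],
    [0, 0, 1],
    [0, 0, 1],
    [0, 0, 1],
    [0, 0, 1],
    [0, 0, 1],
    [0, 0, 1],
    [0, 0, 1],
    [0, 0, 1],
    [0, 0, 1],
    [0, 0, 1],
  ],
  claw=[1, 1, 1, 1, 1, 1, 1, 1, 1, 1, 1, 1],
)

```text
time_s: 24.5
eef_pos: [0.6579, -0.0908, 0.2013]
eef_rot: [[0.978, 0.207, -0.002], [0.207, -0.978, 0.0], [-0.002, -0.001, -1.0]]
wrist_force: [-5.6, 1.3, 6.4]
opening: 0.523
gripper_force: 61.3
```

Call:
apply_moves(
  dp=[
    [0, 0, 0.005],
    [0, 0, 0.005],
    [0, 0, 0.005],
    [0, 0, 0.005],
    [0, 0, 0.005],
    [0, 0, 0.005],
    [0, 0, 0.005],
    [0, 0, 0.005],
    [0, 0, 0.005],
    [0, 0, 0.005],
    [0, 0, 0],
  ],
  dr=[
    [0, 0, 1],
    [0, 0, 1],
    [0, 0, 1],
    [0, 0, 1],
    [0, 0, 1],
    [0, 0, 1],
    [0, 0, 1],
    [0, 0, 1],
    [0, 0, 1],
    [0, 0, 0.5],
    [0, 0, 0],
  ],
  claw=[1, 1, 1, 1, 1, 1, 1, 1, 1, 1, 1],
)

```text
time_s: 25.6
eef_pos: [0.6612, -0.0934, 0.2002]
eef_rot: [[0.743, -0.669, 0.006], [-0.669, -0.743, -0.006], [0.009, 0.001, -1.0]]
wrist_force: [1.3, -4.4, 5.3]
opening: 0.523
gripper_force: 61.7
```

```bash
python3 g.py .6586 -.091 .199 -.9; python3 -c "
from h import *
print(manip.read_state()['wrist_torque'])"
```

```text
t 25.6 pos [ 0.6612 -0.0934  0.2002] psi -0.733 j6 2.15 open 0.523 F [ 1.3 -4.4  5.3]
in current axes [-0.089 -0.002  0.029] in target axes [-0.088  0.013  0.03 ] turn [-1.00e-03 -8.90e-02  1.67e+00]
[-0.77042282 -0.25500467  1.67789267]
```

The z torque jumped to 1.7 N m after about 4.55 rad, so the knob is at its stop. I release and check.

Call:
apply_moves(
  dp=[
    [0, 0, 0],
    [0, 0, 0],
    [0, 0, 0],
    [0, 0, 0],
    [0, 0, 0],
    [0, 0, 0],
    [0, 0, -0.5],
    [0, 0, -0.8],
    [0, 0, -0.8],
    [0, 0, -0.5],
    [0, 0, 0],
    [0, 0, 0],
  ],
  dr=[
    [0, 0, -0.5],
    [0, 0, 0],
    [0, 0, 0],
    [0, 0, 0],
    [0, 0, 0],
    [0, 0, 0],
    [0, 0, 0],
    [0, 0, 0],
    [0, 0, 0],
    [0, 0, 0],
    [0, 0, 0],
    [0, 0, 0],
  ],
  claw=[1, 0, 0, 0, 0, 0, 0, 0, 0, 0, 0, 0],
)

```text
time_s: 26.8
eef_pos: [0.6589, -0.0908, 0.3018]
eef_rot: [[0.773, -0.635, -0.001], [-0.635, -0.773, 0.0], [-0.001, 0.0, -1.0]]
wrist_force: [0.0, 0.4, -0.4]
opening: 0.996
gripper_force: 0.0
```

```bash
cat > k.py <<'E'
from h import *
s=manip.read_state(); print(s["time_s"],s["eef_pos"].round(4),s["wrist_force"].round(2),s["opening"])
c,X=cap("wrist"); save(c,"w%d.png"%(10*s["time_s"]))
near=np.hypot(X[...,0]-.6587,X[...,1]+.0913)<.04
W=X[near&(X[...,2]>.222)&(X[...,2]<.25)]
top=np.median(W[:,2]); W=X[near&(abs(X[...,2]-top)<.004)]
q,r=cv2.minEnclosingCircle(W[:,:2].astype(np.float32)); print("knob top",top,"centre",np.round(q,4),r)
hsv=cv2.cvtColor(c["img"],cv2.COLOR_RGB2HSV)
m=near&(abs(X[...,2]-top)<.004)&(hsv[...,1]<60); M=X[m].mean(0)[:2]-q; print("mark",m.sum(),M,np.arctan2(M[1],M[0]))
A=X[(abs(X[...,2]-.186)<.004)&(np.hypot(X[...,0]-.537,X[...,1]+.0446)<.11)&(np.hypot(X[...,0]-.537,X[...,1]+.0446)>.03)]
v=A[:,:2]-[.53715,-.0446]; print("arm dir",len(A),np.arctan2(*np.median(v/np.linalg.norm(v,axis=1)[:,None],0)[::-1]),"expect -.3626")
E
python3 k.py; python3 lid.py; ls pics
```

```text
26.8 [ 0.6589 -0.0908  0.3018] [ 0.05  0.39 -0.41] 0.9958864248317063
knob top 0.23203226334856905 centre [ 0.6592 -0.0911] 0.023077819496393204
mark 154 [0.00255964 0.01066698] 1.3352895051596576
arm dir 1493 -0.37869106328790825 expect -.3626
wrist 4883 disc plane [-0.0002 -0.0002  0.1008] centre [ 0.6596 -0.0915] 0.0576
 boss 408 [ 0.6699 -0.1002  0.1442] [ 0.6611 -0.0929]
top 565 disc plane [ 0.0091 -0.0008  0.0998] centre [ 0.6585 -0.0891] 0.0572
 boss 25 [ 0.6569 -0.0723  0.1437] [ 0.6581 -0.0726]
scene1.png
top1.png
topk.png
w1.png
w2.png
w268.png
wristk.png
```

The knob fell only about 7.8 mm and the mark suggests about 4.2 rad, so I'm not sure it's tight. I regrasp harder and turn further.

Call:
apply_moves(
  dp=[
    [0, 0, 0],
    [0, 0, 0],
    [0, 0, 0],
    [0, 0, 0],
    [0, 0, 0],
    [0, 0, 0.6],
    [0, 0, 0.8],
    [0, 0, 0.7],
    [0, 0, 0.35],
    [0, 0, 0.1],
    [0, 0, 0],
    [0, 0, 0],
  ],
  dr=[
    [0, 0, -1],
    [0, 0, -1],
    [0, 0, -1],
    [0, 0, -1],
    [0, 0, -1],
    [0, 0, -1],
    [0, 0, -1],
    [0, 0, -1],
    [0, 0, -1],
    [0, 0, -1],
    [0, 0, 0],
    [0, 0, 0],
  ],
  claw=[0, 0, 0, 0, 0, 0, 0, 0, 0, 0, 0, 0],
)

```text
time_s: 28.15
eef_pos: [0.6589, -0.0909, 0.1999]
eef_rot: [[0.952, 0.305, -0.001], [0.305, -0.952, 0.0], [-0.001, -0.0, -1.0]]
wrist_force: [0.2, -0.5, 0.6]
opening: 1.002
gripper_force: 0.0
```

Call:
apply_moves(
  dp=[
    [0, 0, 0],
    [0, 0, 0],
    [0, 0, 0],
    [0, 0, 0],
    [0, 0, 0],
    [0, 0, 0],
    [0, 0, 0],
    [0, 0, 0.005],
    [0, 0, 0.005],
    [0, 0, 0.005],
    [0, 0, 0],
  ],
  dr=[
    [0, 0, 0],
    [0, 0, 0],
    [0, 0, 0],
    [0, 0, 0],
    [0, 0, 0],
    [0, 0, 0],
    [0, 0, 0],
    [0, 0, 0.6],
    [0, 0, 0.6],
    [0, 0, 0.6],
    [0, 0, 0],
  ],
  claw=[1, 1, 1, 1, 1, 1, 1, 1, 1, 1, 1],
  newtons=100,
)

```text
time_s: 29.25
eef_pos: [0.6591, -0.0908, 0.2014]
eef_rot: [[0.991, 0.134, 0.001], [0.134, -0.991, -0.001], [0.001, 0.001, -1.0]]
wrist_force: [-3.1, 2.5, 7.8]
opening: 0.515
gripper_force: 101.9
```

```bash
python3 g.py .659 -.091 .199 .1; python3 -c "
from h import *
print(manip.read_state()['wrist_torque'])"
```

```text
t 29.25 pos [ 0.6591 -0.0908  0.2014] psi 0.1346 j6 1.283 open 0.515 F [-3.1  2.5  7.8]
in current axes [-0.004  0.003  0.06 ] in target axes [-0.003  0.003  0.06 ] turn [ 0.014 -0.009  0.346]
[0.15946072 0.48955239 0.80732113]
```

Call:
apply_moves(
  dp=[
    [0, 0, 0.005],
    [0, 0, 0.005],
    [0, 0, 0],
    [0, 0, 0],
  ],
  dr=[
    [0, 0, 0.7],
    [0, 0, 0.7],
    [0, 0, 0],
    [0, 0, 0],
  ],
  claw=[1, 1, 1, 1],
)

```text
time_s: 29.65
eef_pos: [0.6595, -0.091, 0.2013]
eef_rot: [[1.0, -0.002, 0.002], [-0.002, -1.0, -0.002], [0.002, 0.002, -1.0]]
wrist_force: [-3.1, 0.5, 8.9]
opening: 0.516
gripper_force: 102.1
```

```bash
python3 g.py .659 -.091 .199 .1; python3 -c "
from h import *
print(manip.read_state()['wrist_torque'])"
```

```text
t 29.65 pos [ 0.6595 -0.091   0.2013] psi -0.0022 j6 1.42 open 0.516 F [-3.1  0.5  8.9]
in current axes [-0.012  0.001  0.057] in target axes [-0.012 -0.     0.057] turn [ 0.02  -0.02  -1.022]
[0.1550246 0.2758526 1.6980196]
```

The torque climbs steeply against the hard stop. I let go without backing off.

Call:
apply_moves(
  dp=[
    [0, 0, 0],
    [0, 0, 0],
    [0, 0, 0],
    [0, 0, 0],
    [0, 0, 0],
    [0, 0, -0.5],
    [0, 0, -0.8],
    [0, 0, -0.8],
    [0, 0, -0.8],
    [0, 0, -0.5],
    [0, 0, 0],
    [0, 0, 0],
  ],
  dr=[
    [0, 0, 0],
    [0, 0, 0],
    [0, 0, 0],
    [0, 0, 0],
    [0, 0, 0],
    [0, 0, 0],
    [0, 0, 0],
    [0, 0, 0],
    [0, 0, 0],
    [0, 0, 0],
    [0, 0, 0],
    [0, 0, 0],
  ],
  claw=[0, 0, 0, 0, 0, 0, 0, 0, 0, 0, 0, 0],
)

```text
time_s: 30.85
eef_pos: [0.6589, -0.0909, 0.3347]
eef_rot: [[1.0, -0.008, -0.001], [-0.008, -1.0, 0.0], [-0.001, -0.0, -1.0]]
wrist_force: [0.7, -0.0, -0.2]
opening: 0.999
gripper_force: 0.0
```

```bash
python3 k.py; python3 lid.py; ls pics
```

```text
30.85 [ 0.6589 -0.0909  0.3347] [ 0.65 -0.04 -0.2 ] 0.9987361341877146
knob top 0.23204320218362096 centre [ 0.6595 -0.0909] 0.022865712642669678
mark 134 [0.00220402 0.01070499] 1.3677463886045937
arm dir 1291 -0.354988995365042 expect -.3626
wrist 4128 disc plane [-1.000e-04 -4.000e-04  1.008e-01] centre [ 0.6589 -0.0908] 0.0578
 boss 311 [ 0.6736 -0.0908  0.1442] [ 0.6641 -0.0907]
top 453 disc plane [0.0028 0.006  0.0998] centre [ 0.6585 -0.0891] 0.0574
 boss 27 [ 0.658  -0.0725  0.1439] [ 0.6593 -0.0738]
scene1.png
top1.png
topk.png
w1.png
w2.png
w268.png
w308.png
wristk.png
```

The mark didn't move under 1.7 N m. With the wrist camera's 0.8 mm height bias removed, the knob top is at 0.2312 m, exactly the tight height. I check the bystanders, then hand in.

```bash
python3 - <<'E'
from h import *
c,X=cap("top"); save(c,"topend.png")
for n,x,y,z,r in(("A",.537,.319,.14,.03),("B",.357,.241,.14,.03),("beaker",.691,.0225,.089,.05),("dish",.5915,-.224,.074,.06)):
    W=X[(np.hypot(X[...,0]-x,X[...,1]-y)<r)&(abs(X[...,2]-z)<.008)]
    print(n,len(W),W.mean(0).round(3) if len(W) else "")
E
```

```text
A 121 [0.537 0.319 0.14 ]
B 122 [0.357 0.241 0.14 ]
beaker 107 [0.694 0.022 0.089]
dish 524 [ 0.604 -0.22   0.074]
```

View pics/w308.png

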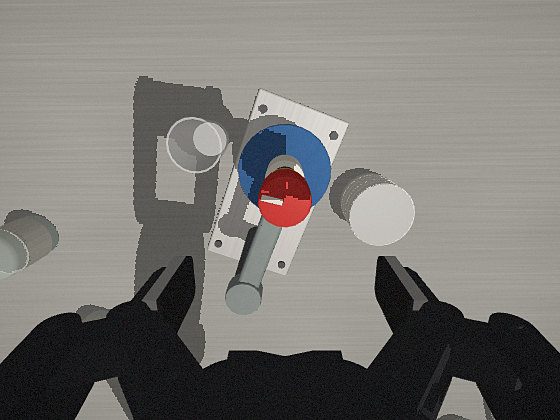

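The view shows the lid at (285,165), the arm aligned over it, the knob at (285,197), and the beaker and dishes standing. The dish reading is partly hidden by the arm in the top camera.

```bash
python3 -c "
from rig import manip
print(manip.finish_job())"
```

```text
the job is handed in; nothing more can be done
None
```

The job is handed in and no verdict came back: by my last measurements the lid is level and centred on the jar, the clamp arm is at its stop, the knob is tight against its hard stop, everything is let go, and the bottles, dishes and beaker still stand; the pad's force on the lid was not measured.

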